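# Fill the tub of doll blanks

### The job

The round tub of turned doll blanks is two short. Of the pieces standing loose on the bench, take the two that match those already in the tub and stand each upright, neck up, on the tub's floor, filling the empty place in the middle and the empty place in the ring, so that all seven make a full hexagonal pattern (either blank in either place). Set them down gently, do not drop them in.

Things in the scene. Friction and masses are not known exactly. Their poses are not given: they have to be found in the camera images.
- blank1_center (a point): first loose light-wood doll blank standing upright: body 40 mm diameter, 70 mm tall (foot bevelled 3 mm), with a thinner round neck on top, 22 mm diameter, 42 mm tall; 112 mm in all, 60 g. This point: its centre, on its axis, 56 mm above its foot; the neck spans 14 to 56 mm above this point; z up its axis. Look-alikes: one with 32 mm body and 26 mm neck, a thick and a slim plain cylinder.
- blank2_center (a point): second loose blank, the same in every way as the first: a 40 mm by 70 mm body with a neck 22 mm by 42 mm on top. This point is its centre, half-way up, 56 mm above its foot; z is its axis, up.
- gap_middle (a point): empty place in the middle of a fixed round steel tub (inside 156 mm wide, wall 7, rim 60 mm above the table). Five such blanks stand in its ring 50 mm from the middle, 60 degrees apart; neck tops 118 mm above the table. This point: tub centre on its inner floor, 6 mm above the table; z up; x points to gap_ring. Fingers spread along y, or 60 degrees from y, go between the necks.
- gap_ring (a point): empty place in the ring of the same tub. This point: on the inner floor, 6 mm above the table, 50 mm from the tub's centre, which lies along -x; the wall lies 28 mm off along +x; z up. A standing blank's centre is 56 mm above it. Neighbours stand 50 mm off (10 mm of air between bodies). Fingers spread along y, or 60 degrees from y, go between the necks.

How it is judged:
At the end, for the whole second after the job is handed in: One loose blank stands in the middle place and the other in the ring place (either way round), each released and at rest (under 0.03 m/s), on the tub's floor (centre 45 to 64 mm above it), neck up within 10 degrees of upright and with its axis within 15 mm of the place's point ((((horizontal distance between blank1_center and gap_middle below 0.015 m and z of blank1_center in the frame of gap_middle between 0.045 and 0.064 m and angle between blank1_center's own z axis and vertical below 0.175 rad) and (horizontal distance between blank2_center and gap_ring below 0.015 m and z of blank2_center in the frame of gap_ring between 0.045 and 0.064 m and angle between blank2_center's own z axis and vertical below 0.175 rad)) or ((horizontal distance between blank1_center and gap_ring below 0.015 m and z of blank1_center in the frame of gap_ring between 0.045 and 0.064 m and angle between blank1_center's own z axis and vertical below 0.175 rad) and (horizontal distance between blank2_center and gap_middle below 0.015 m and z of blank2_center in the frame of gap_middle between 0.045 and 0.064 m and angle between blank2_center's own z axis and vertical below 0.175 rad))) and linear speed of each of blank1, blank2 below 0.03 m/s); the robot touches nothing.
It fails at once if a loose blank drops or slams into its place (faster than 0.7 m/s near the tub's floor) (((horizontal distance between blank1_center and gap_middle below 0.03 m or horizontal distance between blank1_center and gap_ring below 0.03 m) and height (world z) of blank1_center below 0.09 m and linear speed of blank1 above 0.7 m/s) or ((horizontal distance between blank2_center and gap_middle below 0.03 m or horizontal distance between blank2_center and gap_ring below 0.03 m) and height (world z) of blank2_center below 0.09 m and linear speed of blank2 above 0.7 m/s)).
It also fails if it takes over 56 s, if anything falls off the work surface, if the arm or the gripper's body presses on something with over 40 N, if the wrist force passes 120 N, or if a joint passes its speed limit or range.

### The arm

A 6-joint arm with a two-finger parallel gripper is mounted at the origin on the work surface. World frame = base frame: x ahead of the robot, y to its left, z up, the work surface at z = 0. Lengths are in m, angles in rad, forces in N, time in s.
With the tool pointing down it reaches from about 0.275 to 1 m from the base axis. Payload 8.4 kg.
Tool frame: the origin (TCP) lies at the very end of the fingers, on their centre line; the grasp point (between the pads) lies 19 mm behind it; z points along the fingers, y is the line along which they close (so a half turn about z gives the same grasp; the last joint's range is limited). The gripper opens to 85 mm and grips with 20 to 120 N. Pads are 22 mm wide; open, the fingers measure 114 mm over their backs; the gripper's body (76 mm by 85 mm) begins 54 mm behind the grasp point. The pads swing forward as they close: fully open they stand 13 mm farther back than shut.
Start: joints at [1.262, 0.353, 1.633, -0, 1.155, -0.002], TCP at [0.189, 0.596, 0.231] pointing down, gripper open.
Joint ranges: [-2.63, 2.63], [-0.92, 2.1], [0.06, 2.66], [-1.3, 4.44], [0, 2.69], [-3.02, 3.02]. Speed limits (rad/s): [2.22, 2.22, 2.79, 3.14, 3.14, 3.14].

### API

Orientations are given as a rotation vector (axis times angle).
In Python, from station import arm gives the robot as it stands.
- The arm moves only by the tool send_rows, never from a script. Its argument "motion" is a list of rows, each a list of 3 entries, a list of its own where there are three numbers: the shift along the tool's x, y, z in m, then the turn about the tool's z in rad, then the gripper's target within -1 to 1 (shut at 1, half-way at 0, fully open at -1). In form: [[[tx, ty, tz], roll, fingers], ...]. A call has 1 to 10 rows; each row is the pose to reach, as a shift and turn from the pose commanded when the call began, along the tool's axes at that moment; what a row does not reach only later rows make up. A row lasts 1/12 s, in which the tool goes at most 41.7 mm and 7.16 degrees, less where a joint would pass 70% of its speed; a pose out of reach is approached as far as the arm can. A call with a gripper value outside its range is refused whole. The fingers move at their own pace and stop on an object; "newtons" is the grip in N (left out, the last holds). Time passes only in rows, so rows that repeat a pose let the fingers close. It gives the time, the measured TCP pose, the force, the opening and the grip force at its end, in the units of the state.
- arm.read_state(): the state, without advancing time (a new reading comes with each control period).
- arm.camera(name): name is "side" or "top"; returns a dict with "image" (400x640x3 uint8, blue, green, red), "depth" (400x640 float32, m along the optical axis (not along the pixel's ray), 0 where there is no reading), "fx", "fy", "cx", "cy" (pixels), "extrinsics" (4x4, takes a point from world to camera coordinates). Camera axes: x right, y up, looking along -z (the intrinsics and any distortion apply to the point x, -y, -z); pixel columns grow to the right and rows downward; lengths in m; the calibration is good to about 2 mm. A picture is of the moment at which its call begins.
- arm.hand_in(): hands the job in; it is judged then, once.
The state is a dict: "clock": time; "joint_positions": joint angles; "qvel": joint speeds; "tau": joint torques, N m; "eef_pos": TCP position; "orientation": TCP orientation; "contact_force": force on the tool from outside, world axes, zero at the start; "wrist_torque": the same for the moment, N m; "opening": opening from 0.0 (shut) to 1.0 (fully open); "grasp_force": force on a finger pad.
Only numpy, scipy, OpenCV 4.12 (cv2) and the standard library are available. Lean on these libraries where they do the work, as an engineer would, in place of code of your own. Each camera call takes 0.05 s, during which the arm holds its last target. There are 200 camera calls.

## Working session

There is one attempt and no reset: what is moved stays moved. The work goes in short steps, Python scripts to look and compute and a tool call to move; the robot and the scene stay as the last step left them, time stands still between calls to the robot, and variables do not carry over. Pictures are saved under pics/ and viewed, at most 10 in all, crops included, and the job is handed in when it is done.

Besides the shell and the picture viewer there is one more tool, called in YAML: its name, and indented under it one key for each argument. send_rows: Moves the arm, as the interface text tells. Its arguments: {"type":"object","properties":{"motion":{"type":"array","items":{"type":"array"}},"newtons":{"type":"number"}},"required":["motion"]}

```bash
ls; mkdir -p pics
python3 - <<'E'
from station import arm
import cv2,numpy as np
for n in("top","side"):
    c=arm.camera(n); cv2.imwrite(f"pics/{n}0.png",c["image"]); np.savez(f"{n}0.npz",**c)
    print(n,c["fx"],c["cx"],c["cy"],np.round(c["extrinsics"],4).tolist(),[k for k in c])
print(arm.read_state())
E
```

```text
pics
top 451.06118912453496 317.65901361162236 207.36020147346585 [[0.0223, -0.9994, -0.0246, 0.072], [0.9963, 0.0202, 0.0835, -0.5519], [-0.0829, -0.0264, 0.9962, -1.0485], [0.0, 0.0, 0.0, 1.0]] ['image', 'depth', 'fx', 'fy', 'cx', 'cy', 'extrinsics']
side 362.7886859596186 322.38576871322203 203.42026167303345 [[0.8943, -0.4472, 0.0156, -0.4473], [0.23, 0.4893, 0.8412, -0.1955], [-0.3838, -0.7487, 0.5405, -0.6242], [0.0, 0.0, 0.0, 1.0]] ['image', 'depth', 'fx', 'fy', 'cx', 'cy', 'extrinsics']
{'clock': 0.1, 'joint_positions': array([ 1.26158032e+00,  3.53593976e-01,  1.63409791e+00, -2.87434594e-05,
        1.15520949e+00, -2.39840366e-03]), 'qvel': array([ 0.00060771, -0.00193321, -0.00177496,  0.00027403,  0.00083019,
       -0.00083075]), 'tau': array([ 1.83584350e-03, -6.06351042e+01, -3.42821395e+01,  2.23207394e-04,
        3.80320562e-03, -1.53454107e-05]), 'eef_pos': array([0.18863585, 0.59537693, 0.23061102]), 'orientation': array([-4.80014606e-01, -3.10452467e+00,  2.03712665e-03]), 'contact_force': array([-0.02817082,  0.14661055, -0.42384627]), 'wrist_torque': array([-0.01607565,  0.01832946, -0.04708403]), 'grasp_force': 0.0, 'opening': 0.9975333965040767}
```

View pics/top0.png

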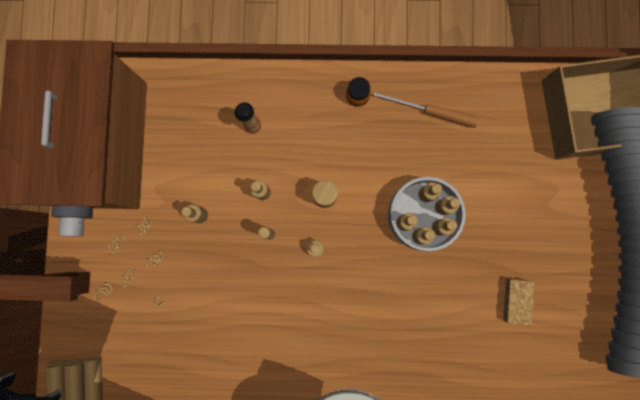

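View pics/side0.png

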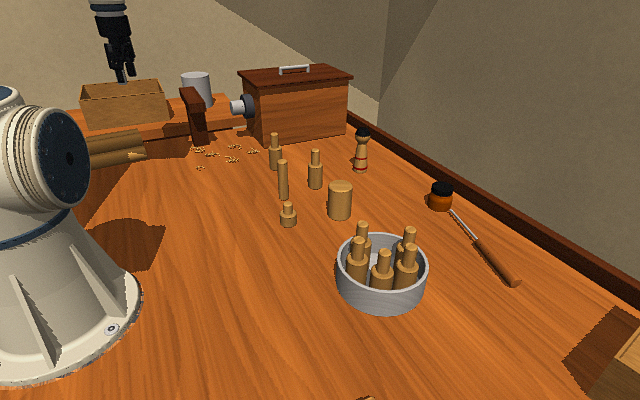

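The top view shows the tub at (428,214), with its gaps in the middle and to the left-up. Loose pieces are at (192,213), (260,190), (264,232 slim), (325,193 thick) and (315,248). The side view shows three necked ones at (275,150), (315,170) and (289,213).

```bash
cat > h.py <<'E'
import numpy as np,cv2
def cloud(c):
    d=c["depth"];v,u=np.mgrid[:400,:640];d=d.astype(float)
    p=np.stack([(u-c["cx"])/c["fx"]*d,-(v-c["cy"])/c["fy"]*d,-d],-1)
    E=c["extrinsics"];P=(p-E[:3,3])@E[:3,:3]
    P[d==0]=np.nan
    return P
def ray(c,u,v,z):
    E=c["extrinsics"];R=E[:3,:3];o=-R.T@E[:3,3]
    r=R.T@np.array([(u-c["cx"])/c["fx"],-(v-c["cy"])/c["fy"],-1]);return o+r*(z-o[2])/r[2]
E
python3 - <<'E'
from h import *
t=dict(np.load("top0.npz"));s=dict(np.load("side0.npz"))
Pt=cloud(t);Ps=cloud(s)
print("table z",np.nanmedian(Pt[300:340,150:220,2]))
for u,v in[(192,213),(260,190),(264,232),(325,193),(315,248)]:
    a=Pt[v-22:v+22,u-22:u+22].reshape(-1,3);a=a[a[:,2]>.02]
    zt=np.nanpercentile(a[:,2],95);b=a[a[:,2]>zt-.01]
    m=(b.min(0)+b.max(0))/2
    q=Ps[np.linalg.norm(Ps[...,:2]-m[:2],axis=-1)<.035]
    out=[]
    R=s["extrinsics"][:3,:3];ex=R[0]
    for z in np.arange(.01,.13,.01):
        k=q[abs(q[:,2]-z)<.005]
        if len(k)>4:
            w=k@ex; out.append((round(z,2),int(1e3*np.ptp(w))))
    print(u,v,"ztop",zt.round(3),m.round(3),len(b),np.round(np.ptp(b,axis=0)*1e3),out)
ims=cv2.resize(s["image"][110:320,230:440],(800,600)[:1]*0 or (600,600),interpolation=2)
cv2.imwrite("pics/c1.png",ims)
E
```

```text
table z 0.00018260395179676444
192 213 ztop 0.113 [0.528 0.371 0.109] 84 [20. 22. 13.] [(np.float64(0.01), 19), (np.float64(0.02), 22), (np.float64(0.03), 22), (np.float64(0.04), 36), (np.float64(0.05), 35), (np.float64(0.06), 35), (np.float64(0.07), 39), (np.float64(0.08), 20), (np.float64(0.09), 19), (np.float64(0.1), 17), (np.float64(0.11), 17)]
260 190 ztop 0.113 [0.586 0.219 0.11 ] 79 [21. 20. 14.] [(np.float64(0.01), 36), (np.float64(0.02), 38), (np.float64(0.03), 38), (np.float64(0.04), 38), (np.float64(0.05), 38), (np.float64(0.06), 37), (np.float64(0.07), 37), (np.float64(0.08), 18), (np.float64(0.09), 21), (np.float64(0.1), 21), (np.float64(0.11), 21)]
264 232 ztop 0.112 [0.486 0.199 0.109] 112 [24. 24. 12.] [(np.float64(0.01), 23), (np.float64(0.02), 23), (np.float64(0.03), 23), (np.float64(0.04), 24), (np.float64(0.05), 23), (np.float64(0.06), 23), (np.float64(0.07), 22), (np.float64(0.08), 22), (np.float64(0.09), 25), (np.float64(0.1), 25), (np.float64(0.11), 22)]
325 193 ztop 0.088 [0.579 0.069 0.084] 514 [57. 54. 12.] [(np.float64(0.01), 53), (np.float64(0.02), 53), (np.float64(0.03), 53), (np.float64(0.04), 55), (np.float64(0.05), 55), (np.float64(0.06), 54), (np.float64(0.07), 54), (np.float64(0.08), 56), (np.float64(0.09), 51)]
315 248 ztop 0.059 [0.453 0.088 0.056] 72 [21. 21. 12.] [(np.float64(0.01), 37), (np.float64(0.02), 37), (np.float64(0.03), 37), (np.float64(0.04), 21), (np.float64(0.05), 20), (np.float64(0.06), 20)]
```

View pics/c1.png

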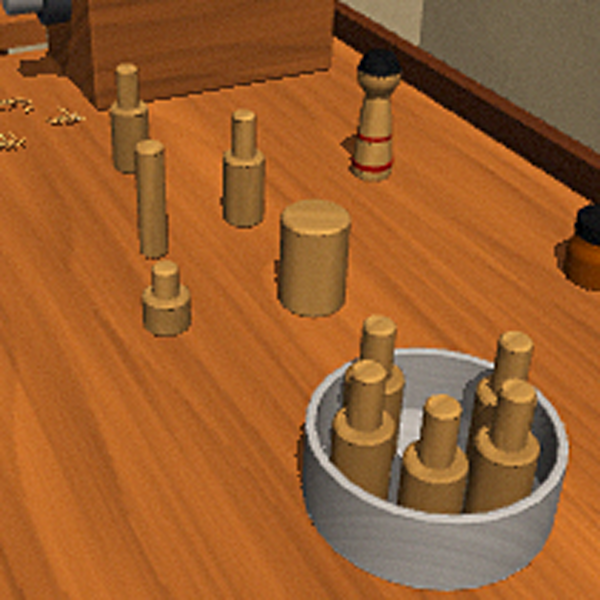

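The crop confirms that the two tall necked pieces match the blanks: zoomed (128,118), which is pixel (192,213) in the top view, and zoomed (245,165), which is (260,190). The short necked one at (166,297) is a decoy. Next I measure the necks, the tub and the hexagon.

Run:
```python
from h import *
from scipy.optimize import least_squares
from scipy.spatial.transform import Rotation as Ro
t=dict(np.load("top0.npz"));Pt=cloud(t)
ok=np.nan_to_num(Pt[...,2])
m=((ok>.105)&(ok<.125)).astype(np.uint8)
n,l,st,ce=cv2.connectedComponentsWithStats(m,connectivity=4)
N=[]
for i in range(1,n):
    if 30<st[i,4]<200 and ce[i][1]>150 and ce[i][1]<260 and 150<ce[i][0]<480:
        ys,xs=np.nonzero(l==i); p=Pt[ys,xs]
        zt=np.median(p[:,2]);f=p[p[:,2]>zt-.003]
        (cx,cy),r=cv2.minEnclosingCircle(f[:,:2].astype(np.float32))
        mm=f[:,:2].mean(0)
        print(ce[i].round(1),st[i,4],"z",zt.round(4),"circ",round(cx,4),round(cy,4),round(r,4),"mean",mm.round(4))
        if 390<ce[i][0]: N.append(mm)
N=np.array(N)
def f(q):
    c=q[:2];H=np.array([c+.05*np.array([np.cos(q[2]+k*np.pi/3),np.sin(q[2]+k*np.pi/3)]) for k in range(6)])
    return (N-H[np.argmin(np.linalg.norm(N[:,None]-H,axis=-1),1)]).ravel(),H
c0=ray(t,428,214,.06)[:2];best=min((least_squares(lambda q:f(q)[0],[*c0,a]) for a in np.linspace(0,1,6)),key=lambda r:r.cost)
H=f(best.x)[1];g=[h for h in H if np.linalg.norm(N-h,axis=1).min()>.03]
print("tub c",best.x[:2],"gap",g,"rms",np.sqrt(2*best.cost/5),"x-dir deg",np.degrees(np.arctan2(*(g[0]-best.x[:2])[::-1])))
b=Pt[170:260,380:475].reshape(-1,3);b=b[abs(b[:,2]-.06)<.004]
b=b[np.linalg.norm(b[:,:2]-best.x[:2],axis=1)>.07]
(a,c,r)=least_squares(lambda q:np.linalg.norm(b[:,:2]-q[:2],axis=1)-q[2],[*best.x[:2],.08]).x
print("rim",a,c,r,len(b))
print(Ro.from_rotvec([-4.80014606e-01, -3.10452467e+00,  2.03712665e-03]).as_matrix().round(4))
```

```text
[255.2 186.4] 77 z 0.1112 circ 0.5867 0.2204 0.0108 mean [0.5864 0.2202]
[435.7 188.7] 91 z 0.1173 circ 0.5887 -0.1748 0.0111 mean [ 0.5888 -0.1744]
[454.1 202.7] 92 z 0.1173 circ 0.5591 -0.2136 0.0112 mean [ 0.5587 -0.2138]
[186.  211.6] 80 z 0.1116 circ 0.5278 0.3715 0.0111 mean [0.5281 0.371 ]
[411.3 220. ] 86 z 0.1175 circ 0.5203 -0.1215 0.0109 mean [ 0.5196 -0.1217]
[450.8 225.2] 92 z 0.1172 circ 0.5104 -0.2072 0.0112 mean [ 0.5098 -0.2069]
[263.2 232.7] 109 z 0.1096 circ 0.4853 0.1993 0.0127 mean [0.4853 0.1992]
[428.9 234.8] 89 z 0.1173 circ 0.4885 -0.1598 0.0106 mean [ 0.4883 -0.1597]
tub c [ 0.53908658 -0.16737349] gap [array([ 0.56947896, -0.1276708 ])] rms 0.001003822526372013 x-dir deg 52.565968799628045
rim 0.5385459127814614 -0.16761629336102812 0.08098534595570356 682
[[-9.533e-01  3.020e-01 -4.000e-04]
 [ 3.020e-01  9.533e-01 -1.300e-03]
 [-0.000e+00 -1.300e-03 -1.000e+00]]
```

send_rows:
  motion:
    - [[-0.02,-0.006,0],-0.02,-1]
    - [[-0.06,-0.017,0],-0.05,-1]
    - [[-0.1,-0.028,0],-0.08,-1]
    - [[-0.14,-0.04,0],-0.12,-1]
    - [[-0.18,-0.051,0],-0.15,-1]
    - [[-0.22,-0.062,0],-0.178,-1]
    - [[-0.26,-0.074,0],-0.178,-1]
    - [[-0.3,-0.085,0],-0.178,-1]
    - [[-0.34,-0.097,0],-0.178,-1]
    - [[-0.37,-0.105,0],-0.178,-1]
  newtons: 40

```text
clock: 0.93
eef_pos: [0.512, 0.3816, 0.231]
orientation: [0.204, 3.135, -0.001]
contact_force: [0.2, -0.1, 0.1]
opening: 0.998
grasp_force: 0.0
```

```bash
cat > st.py <<'E'
import sys
from station import arm
import numpy as np
from scipy.spatial.transform import Rotation as Ro
s=arm.read_state();R=Ro.from_rotvec(s["orientation"]).as_matrix();p=s["eef_pos"]
print("t",s["clock"],p.round(4),"yhead",np.degrees(np.arctan2(R[1,1],R[0,1])).round(2),"op",round(s["opening"],3),s["grasp_force"],"F",s["contact_force"].round(1),"q",s["joint_positions"].round(2))
if len(sys.argv)>3: print("tool shift",(R.T@(np.array(sys.argv[1:4],float)-p)).round(4))
E
python3 st.py .528 .3713 .08
```

```text
t 0.9333 [0.512  0.3816 0.231 ] yhead 82.56 op 0.998 0.0 F [ 0.2 -0.1  0.1] q [ 0.64  0.37  1.6  -0.    1.16 -0.8 ]
tool shift [-0.0172 -0.008   0.151 ]
```

send_rows:
  motion:
    - [[-0.017,-0.008,0.03],0,-1]
    - [[-0.017,-0.008,0.065],0,-1]
    - [[-0.017,-0.008,0.09],0,-1]
    - [[-0.017,-0.008,0.1],0,-1]
    - [[-0.017,-0.008,0.1],0,-1]

```text
clock: 1.35
eef_pos: [0.524, 0.3726, 0.1283]
orientation: [-0.202, -3.131, 0.005]
contact_force: [-0.3, 0.3, 0.6]
opening: 1.003
grasp_force: 0.0
```

```bash
python3 st.py .528 .3713 .08
```

```text
t 1.35 [0.524  0.3726 0.1283] yhead 82.61 op 1.003 0.0 F [-0.3  0.3  0.6] q [ 0.62  0.49  1.67 -0.    0.98 -0.83]
tool shift [-0.0043 -0.0006  0.0483]
```

send_rows:
  motion:
    - [[-0.003,0,0.01],0,-1]
    - [[-0.003,0,0.03],0,-1]
    - [[-0.003,0,0.042],0,-1]
    - [[-0.003,0,0.047],0,-1]
    - [[-0.003,0,0.047],0,-1]
    - [[-0.003,0,0.047],0,-1]

```text
clock: 1.85
eef_pos: [0.5288, 0.3738, 0.0849]
orientation: [0.202, 3.135, 0.001]
contact_force: [-0.4, 0.5, 0.8]
opening: 1.001
grasp_force: 0.0
```

```bash
python3 st.py .528 .3713 .08
```

```text
t 1.85 [0.5288 0.3738 0.0849] yhead 82.64 op 1.001 0.0 F [-0.4  0.5  0.8] q [ 0.61  0.55  1.69 -0.    0.9  -0.83]
tool shift [ 0.0005 -0.0026  0.0049]
```

Well centred (y is 2.5 mm off). I correct that and close the gripper.

send_rows:
  motion:
    - [[0,-0.0025,0.003],0,-1]
    - [[0,-0.0025,0.003],0,-0.5]
    - [[0,-0.0025,0.003],0,0]
    - [[0,-0.0025,0.003],0,0.5]
    - [[0,-0.0025,0.003],0,1]
    - [[0,-0.0025,0.003],0,1]
    - [[0,-0.0025,0.003],0,1]
    - [[0,-0.0025,0.003],0,1]
    - [[0,-0.0025,0.003],0,1]
    - [[0,-0.0025,0.003],0,1]
  newtons: 40

```text
clock: 2.68
eef_pos: [0.5285, 0.3712, 0.0816]
orientation: [0.202, 3.135, 0.001]
contact_force: [-0.8, 0.4, 3.3]
opening: 0.245
grasp_force: 39.2
```

```bash
python3 st.py .528 .3713 .08
```

```text
t 2.6833 [0.5285 0.3712 0.0816] yhead 82.62 op 0.245 39.19184748607222 F [-0.8  0.4  3.3] q [ 0.61  0.55  1.7   0.    0.9  -0.83]
tool shift [0.0005 0.     0.0016]
```

send_rows:
  motion:
    - [[0,0,-0.01],0,1]
    - [[0,0,-0.035],0,1]
    - [[0,0,-0.07],0,1]
    - [[0,0,-0.105],0,1]
    - [[0,0,-0.135],0,1]
    - [[0,0,-0.15],0,1]
    - [[0,0,-0.15],0,1]
    - [[0,0,-0.15],0,1]

```text
clock: 3.35
eef_pos: [0.5284, 0.3711, 0.2323]
orientation: [0.202, 3.134, 0.002]
contact_force: [-0.5, 0.0, -1.6]
opening: 0.239
grasp_force: 39.1
```

```bash
python3 st.py .539 -.1674 .23
```

```text
t 3.35 [0.5284 0.3711 0.2323] yhead 82.62 op 0.239 39.13643780630082 F [-0.5  0.  -1.6] q [ 0.61  0.38  1.59 -0.    1.17 -0.83]
tool shift [-0.0796 -0.5327  0.0018]
```

send_rows:
  motion:
    - [[-0.002,-0.015,0],0,1]
    - [[-0.006,-0.045,0],0,1]
    - [[-0.012,-0.08,0],0,1]
    - [[-0.017,-0.115,0],0,1]
    - [[-0.022,-0.15,0],0,1]
    - [[-0.028,-0.187,0],0,1]
    - [[-0.033,-0.224,0],0,1]
    - [[-0.039,-0.261,0],0,1]
    - [[-0.044,-0.298,0],0,1]
    - [[-0.049,-0.33,0],0,1]

```text
clock: 4.18
eef_pos: [0.5324, 0.0345, 0.2295]
orientation: [-0.202, -3.132, 0.002]
contact_force: [0.3, 0.0, -1.1]
opening: 0.244
grasp_force: 39.2
```

send_rows:
  motion:
    - [[-0.005,-0.035,0],0,1]
    - [[-0.011,-0.07,0],0,1]
    - [[-0.017,-0.11,0],0,1]
    - [[-0.023,-0.15,0],0,1]
    - [[-0.027,-0.18,0],0,1]
    - [[-0.03,-0.197,0],0,1]
    - [[-0.03,-0.202,0],0,1]
    - [[-0.03,-0.202,0],0,1]
    - [[-0.03,-0.202,0],0,1]
    - [[-0.03,-0.202,0],0,1]

```text
clock: 5.02
eef_pos: [0.5377, -0.1657, 0.2306]
orientation: [-0.201, -3.134, -0.001]
contact_force: [-0.7, -0.0, -1.3]
opening: 0.244
grasp_force: 39.2
```

```bash
python3 st.py .539 -.1674 .23
python3 - <<'E'
from station import arm
import cv2,numpy as np
for n in("top","side"):
    c=arm.camera(n); np.savez(f"{n}1.npz",**c)
    i=c["image"][100:340,220:540] if n=="side" else c["image"][120:300,320:560]
    cv2.imwrite(f"pics/{n}1.png",cv2.resize(i,None,fx=2.2,fy=2.2))
E
```

```text
t 5.0167 [ 0.5377 -0.1657  0.2306] yhead 82.66 op 0.244 39.222900911117904 F [-0.7 -0.  -1.3] q [-0.3   0.26  1.77  0.    1.12 -1.74]
tool shift [-0.0015 -0.0015  0.0006]
```

View pics/side1.png

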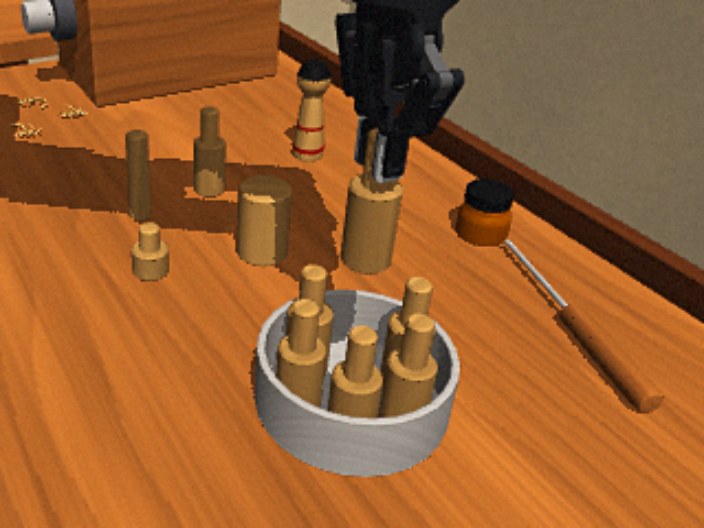

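The side view shows the blank hanging upright in the fingers at crop (370,225), above the tub's middle. I descend part way and check.

send_rows:
  motion:
    - [[-0.0015,-0.0015,0.005],0,1]
    - [[-0.0015,-0.0015,0.02],0,1]
    - [[-0.0015,-0.0015,0.04],0,1]
    - [[-0.0015,-0.0015,0.06],0,1]
    - [[-0.0015,-0.0015,0.08],0,1]
    - [[-0.0015,-0.0015,0.1],0,1]
    - [[-0.0015,-0.0015,0.115],0,1]
    - [[-0.0015,-0.0015,0.12],0,1]
    - [[-0.0015,-0.0015,0.12],0,1]
    - [[-0.0015,-0.0015,0.12],0,1]

```text
clock: 5.95
eef_pos: [0.5399, -0.1682, 0.1116]
orientation: [0.201, 3.135, -0.0]
contact_force: [1.0, -0.1, -0.9]
opening: 0.243
grasp_force: 39.2
```

```bash
python3 st.py .539 -.1674 .0876
```

```text
t 5.95 [ 0.5399 -0.1682  0.1116] yhead 82.65 op 0.243 39.22496792511083 F [ 1.  -0.1 -0.9] q [-0.3   0.4   1.86 -0.    0.87 -1.75]
tool shift [0.001  0.0007 0.024 ]
```

send_rows:
  motion:
    - [[0.001,0.0005,0.005],0,1]
    - [[0.001,0.0005,0.01],0,1]
    - [[0.001,0.0005,0.015],0,1]
    - [[0.001,0.0005,0.019],0,1]
    - [[0.001,0.0005,0.022],0,1]
    - [[0.001,0.0005,0.024],0,1]
    - [[0.001,0.0005,0.024],0,1]
    - [[0.001,0.0005,0.024],0,1]

```text
clock: 6.62
eef_pos: [0.5391, -0.1679, 0.0875]
orientation: [0.202, 3.134, -0.0]
contact_force: [0.1, -0.2, 2.7]
opening: 0.241
grasp_force: 39.5
```

```bash
python3 st.py .539 -.1674 .0876
```

```text
t 6.6167 [ 0.5391 -0.1679  0.0875] yhead 82.62 op 0.241 39.47660671023186 F [ 0.1 -0.2  2.7] q [-0.3   0.44  1.88  0.    0.82 -1.75]
tool shift [ 0.0001  0.0005 -0.0001]
```

Contact with the floor is light. I open part way, then raise.

send_rows:
  motion:
    - [[0,0,0],0,0.4]
    - [[0,0,0],0,0.3]
    - [[0,0,0],0,0.2]
    - [[0,0,0],0,0.15]
    - [[0,0,0],0,0.1]
    - [[0,0,0],0,0.1]
    - [[0,0,-0.005],0,0.1]
    - [[0,0,-0.015],0,0.1]
    - [[0,0,-0.03],0,0.1]
    - [[0,0,-0.045],0,0.1]

```text
clock: 7.45
eef_pos: [0.5385, -0.1677, 0.1334]
orientation: [-0.202, -3.135, -0.0]
contact_force: [0.2, -1.3, 1.0]
opening: 0.453
grasp_force: 0.0
```

send_rows:
  motion:
    - [[0,0,-0.02],0,0.1]
    - [[0,0,-0.05],0,0.1]
    - [[0,0,-0.085],0,0]
    - [[0.01,0.06,-0.1],0,-0.5]
    - [[0.016,0.1,-0.1],0,-1]
    - [[0.02,0.14,-0.1],0,-1]
    - [[0.022,0.18,-0.1],0,-1]
    - [[0.023,0.22,-0.1],0,-1]
    - [[0.023,0.26,-0.1],0,-1]
    - [[0.023,0.3,-0.1],0,-1]

```text
clock: 8.28
eef_pos: [0.5528, 0.1237, 0.2337]
orientation: [0.202, 3.134, 0.001]
contact_force: [0.9, -0.1, 0.8]
opening: 1.002
grasp_force: 0.0
```

```bash
python3 st.py .5866 .2203 .13
python3 - <<'E'
from station import arm
from h import *
for n in("top","side"):
    c=arm.camera(n); np.savez(f"{n}2.npz",**c)
    if n=="side": cv2.imwrite("pics/side2.png",cv2.resize(c["image"][100:340,220:540],None,fx=2.2,fy=2.2))
    else:
        P=cloud(c);z=np.nan_to_num(P[...,2])
        k,l,st,ce=cv2.connectedComponentsWithStats(((z>.1)&(z<.125)).astype(np.uint8),connectivity=4)
        for i in range(1,k):
            if 30<st[i,4]<200:
                p=P[l==i];p=p[p[:,2]>np.median(p[:,2])-.003];print(ce[i].round(),p.mean(0).round(4))
E
```

```text
t 8.2833 [0.5528 0.1237 0.2337] yhead 82.62 op 1.002 0.0 F [ 0.9 -0.1  0.8] q [ 0.22  0.26  1.76 -0.    1.12 -1.22]
tool shift [-0.021   0.1001  0.1037]
[246. 117.] [0.7397 0.2439 0.1208]
[637. 176.] [ 0.6272 -0.6127  0.1018]
[435. 189.] [ 0.5884 -0.1741  0.118 ]
[454. 203.] [ 0.5586 -0.2136  0.1177]
[ 85. 220.] [0.502  0.5901 0.1211]
[432. 212.] [ 0.538  -0.1673  0.1177]
[411. 220.] [ 0.5196 -0.1218  0.1178]
[451. 225.] [ 0.5103 -0.2065  0.1174]
[263. 233.] [0.4854 0.1994 0.1099]
[429. 235.] [ 0.4883 -0.1595  0.1179]
[637. 369.] [ 0.2155 -0.5974  0.1026]
```

View pics/side2.png

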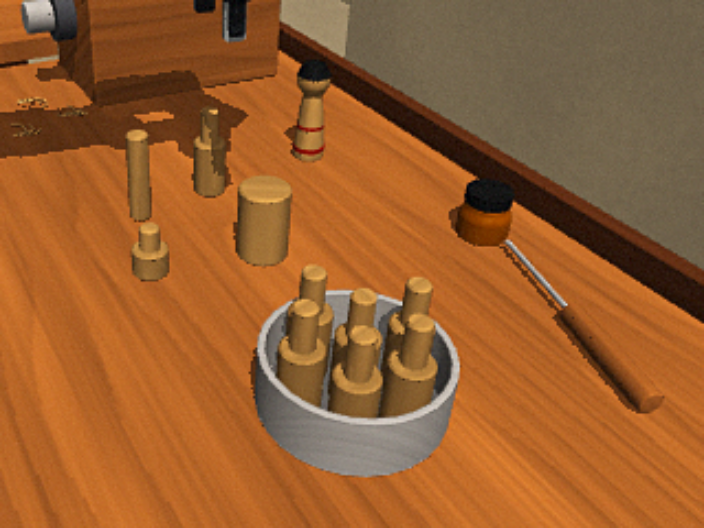

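The first blank stands in the middle (crop (363,320), about 1 mm off). Next, the second one.

send_rows:
  motion:
    - [[-0.006,0.03,0],0,-1]
    - [[-0.013,0.065,0],0,-1]
    - [[-0.018,0.088,0.01],0,-1]
    - [[-0.021,0.1,0.03],0,-1]
    - [[-0.021,0.1,0.06],0,-1]
    - [[-0.021,0.1,0.085],0,-1]
    - [[-0.021,0.1,0.1],0,-1]
    - [[-0.021,0.1,0.1],0,-1]
    - [[-0.021,0.1,0.1],0,-1]
    - [[-0.021,0.1,0.1],0,-1]

```text
clock: 9.22
eef_pos: [0.5875, 0.2181, 0.134]
orientation: [0.203, 3.133, 0.001]
contact_force: [0.2, 0.7, -0.0]
opening: 1.006
grasp_force: 0.0
```

```bash
python3 st.py .5866 .2203 .0816
```

```text
t 9.2167 [0.5875 0.2181 0.134 ] yhead 82.6 op 1.006 0.0 F [ 0.2  0.7 -0. ] q [ 0.35  0.46  1.71 -0.    0.97 -1.09]
tool shift [0.0013 0.002  0.0524]
```

send_rows:
  motion:
    - [[0.001,0.002,0.01],0,-1]
    - [[0.001,0.002,0.03],0,-1]
    - [[0.001,0.002,0.045],0,-1]
    - [[0.001,0.002,0.052],0,-1]
    - [[0.001,0.002,0.052],0,-1]
    - [[0.001,0.002,0.052],0,-1]
    - [[0.001,0.002,0.052],0,-1]

```text
clock: 9.8
eef_pos: [0.5866, 0.2204, 0.0813]
orientation: [0.202, 3.134, 0.001]
contact_force: [0.2, 0.5, -0.3]
opening: 0.998
grasp_force: 0.0
```

```bash
python3 st.py .5866 .2203 .0816
```

```text
t 9.8 [0.5866 0.2204 0.0813] yhead 82.62 op 0.998 0.0 F [ 0.2  0.5 -0.3] q [ 0.36  0.52  1.74 -0.    0.87 -1.08]
tool shift [ 0.     -0.0001 -0.0003]
```

send_rows:
  motion:
    - [[0,0,0],0,-0.5]
    - [[0,0,0],0,0]
    - [[0,0,0],0,0.5]
    - [[0,0,0],0,1]
    - [[0,0,0],0,1]
    - [[0,0,0],0,1]
    - [[0,0,0],0,1]
    - [[0,0,0],0,1]
    - [[0,0,0],0,1]
  newtons: 40

```text
clock: 10.55
eef_pos: [0.5861, 0.2203, 0.0805]
orientation: [0.202, 3.135, 0.0]
contact_force: [-0.9, 1.4, 3.5]
opening: 0.244
grasp_force: 39.2
```

send_rows:
  motion:
    - [[0,0,-0.01],0,1]
    - [[0,0,-0.035],0,1]
    - [[0,0,-0.07],0,1]
    - [[0,0,-0.105],0,1]
    - [[0,0,-0.135],0,1]
    - [[0,0,-0.15],0,1]
    - [[0,0,-0.15],0,1]
    - [[0,0,-0.15],0,1]

```text
clock: 11.22
eef_pos: [0.5861, 0.2201, 0.2312]
orientation: [0.202, 3.134, 0.001]
contact_force: [-0.7, 0.5, -1.0]
opening: 0.241
grasp_force: 39.2
```

```bash
python3 st.py .5695 -.1277 .23
```

```text
t 11.2167 [0.5861 0.2201 0.2312] yhead 82.62 op 0.241 39.17787732963916 F [-0.7  0.5 -1. ] q [ 0.36  0.35  1.63 -0.    1.15 -1.08]
tool shift [-0.0283 -0.3471  0.0011]
```

send_rows:
  motion:
    - [[-0.001,-0.015,0],0,1]
    - [[-0.004,-0.05,0],0,1]
    - [[-0.007,-0.085,0],0,1]
    - [[-0.01,-0.12,0],0,1]
    - [[-0.013,-0.158,0],0,1]
    - [[-0.016,-0.195,0],0,1]
    - [[-0.019,-0.232,0],0,1]
    - [[-0.022,-0.27,0],0,1]
    - [[-0.025,-0.305,0],0,1]
    - [[-0.027,-0.33,0],0,1]

```text
clock: 12.05
eef_pos: [0.5682, -0.1139, 0.2284]
orientation: [-0.204, -3.131, 0.001]
contact_force: [0.7, 0.0, -0.9]
opening: 0.241
grasp_force: 39.3
```

send_rows:
  motion:
    - [[-0.001,-0.012,0],0,1]
    - [[-0.001,-0.017,0],0,1]
    - [[-0.001,-0.017,0],0,1]
    - [[-0.001,-0.017,0],0,1]
    - [[-0.001,-0.017,0],0,1]

```text
clock: 12.47
eef_pos: [0.5689, -0.1263, 0.2299]
orientation: [-0.2, -3.134, -0.001]
contact_force: [0.3, 1.0, -1.1]
opening: 0.246
grasp_force: 39.3
```

```bash
python3 st.py .5695 -.1277 .0865
```

```text
t 12.4667 [ 0.5689 -0.1263  0.2299] yhead 82.69 op 0.246 39.303979036048986 F [ 0.3  1.  -1.1] q [-0.22  0.29  1.73  0.    1.13 -1.66]
tool shift [-0.0009 -0.0014  0.1434]
```

send_rows:
  motion:
    - [[-0.001,-0.001,0.005],0,1]
    - [[-0.001,-0.001,0.02],0,1]
    - [[-0.001,-0.001,0.04],0,1]
    - [[-0.001,-0.001,0.06],0,1]
    - [[-0.001,-0.001,0.08],0,1]
    - [[-0.001,-0.001,0.1],0,1]
    - [[-0.001,-0.001,0.115],0,1]
    - [[-0.001,-0.001,0.12],0,1]
    - [[-0.001,-0.001,0.12],0,1]
    - [[-0.001,-0.001,0.12],0,1]

```text
clock: 13.3
eef_pos: [0.5703, -0.1282, 0.1106]
orientation: [0.201, 3.135, 0.0]
contact_force: [-0.1, 0.2, -0.3]
opening: 0.241
grasp_force: 39.3
```

```bash
python3 st.py .5695 -.1277 .0865
```

```text
t 13.3 [ 0.5703 -0.1282  0.1106] yhead 82.66 op 0.241 39.29303314187564 F [-0.1  0.2 -0.3] q [-0.22  0.43  1.82  0.    0.89 -1.67]
tool shift [0.0008 0.0004 0.0241]
```

send_rows:
  motion:
    - [[0.001,0.0005,0.005],0,1]
    - [[0.001,0.0005,0.01],0,1]
    - [[0.001,0.0005,0.015],0,1]
    - [[0.001,0.0005,0.019],0,1]
    - [[0.001,0.0005,0.022],0,1]
    - [[0.001,0.0005,0.024],0,1]
    - [[0.001,0.0005,0.024],0,1]
    - [[0.001,0.0005,0.024],0,1]

```text
clock: 13.97
eef_pos: [0.5694, -0.1282, 0.0865]
orientation: [0.202, 3.134, -0.0]
contact_force: [0.7, 0.4, 1.3]
opening: 0.243
grasp_force: 39.5
```

```bash
python3 st.py .5695 -.1277 .0865
```

```text
t 13.9667 [ 0.5694 -0.1282  0.0865] yhead 82.61 op 0.243 39.514162216801196 F [0.7 0.4 1.3] q [-0.22  0.46  1.84  0.    0.84 -1.67]
tool shift [-0.      0.0005 -0.    ]
```

send_rows:
  motion:
    - [[0,0,0],0,0.4]
    - [[0,0,0],0,0.3]
    - [[0,0,0],0,0.2]
    - [[0,0,0],0,0.15]
    - [[0,0,0],0,0.1]
    - [[0,0,0],0,0.1]
    - [[0,0,-0.005],0,0.1]
    - [[0,0,-0.015],0,0.1]
    - [[0,0,-0.03],0,0.1]
    - [[0,0,-0.045],0,0.1]

```text
clock: 14.8
eef_pos: [0.5689, -0.128, 0.1324]
orientation: [-0.202, -3.135, -0.0]
contact_force: [0.3, 0.1, -0.4]
opening: 0.452
grasp_force: 0.0
```

send_rows:
  motion:
    - [[0,0,-0.02],0,0.1]
    - [[0,0,-0.05],0,0.1]
    - [[0,0,-0.085],0,0.1]
    - [[0,0.02,-0.11],0,0.1]
    - [[0,0.06,-0.12],0,0.1]
    - [[0,0.1,-0.12],0,0.1]
    - [[0,0.14,-0.12],0,0.1]
    - [[0,0.17,-0.12],0,0.1]
    - [[0,0.18,-0.12],0,0.1]
    - [[0,0.18,-0.12],0,0.1]

```text
clock: 15.63
eef_pos: [0.5924, 0.0528, 0.2522]
orientation: [0.197, 3.134, 0.001]
contact_force: [-0.1, 0.4, 0.0]
opening: 0.456
grasp_force: 0.0
```

Run:
```python
from station import arm
from h import *
for n in("top","side"):
    c=arm.camera(n)
    if n=="side": cv2.imwrite("pics/side3.png",cv2.resize(c["image"][100:340,220:540],None,fx=2.2,fy=2.2))
    else:
        P=cloud(c);z=np.nan_to_num(P[...,2])
        k,l,st,ce=cv2.connectedComponentsWithStats(((z>.1)&(z<.125)).astype(np.uint8),connectivity=4)
        for i in range(1,k):
            if 30<st[i,4]<200 and 390<ce[i][0]<480:
                p=P[l==i];p=p[p[:,2]>np.median(p[:,2])-.003];print(ce[i].round(),p.mean(0).round(4))
```

```text
[435. 189.] [ 0.5888 -0.1741  0.1181]
[414. 197.] [ 0.57   -0.1277  0.1174]
[454. 203.] [ 0.5586 -0.2134  0.1176]
[432. 212.] [ 0.538  -0.167   0.1179]
[414. 220.] [ 0.5205 -0.1265  0.1179]
[451. 225.] [ 0.5101 -0.2067  0.1178]
[429. 235.] [ 0.4883 -0.1595  0.1178]
```

View pics/side3.png

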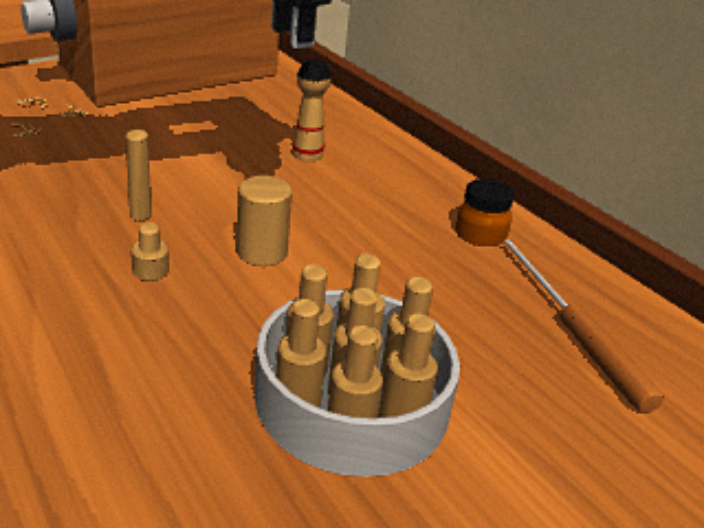

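The side view shows all seven necks upright in a full pattern, with the ring blank at crop (367,270) and the middle one at (363,300). By depth, both are within about 1 mm of their places, and the gripper is clear.

```bash
python3 -c "
from station import arm
print(arm.hand_in())"
```

```text
the job is handed in; nothing more can be done
None
```

The job is handed in at about 15.8 s; it returned no verdict. Both matching blanks stand upright and released in the middle and ring places, measured within about 1 mm, though one blank already in the ring now reads about 5 mm off its earlier position.

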